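# Let the spring reel back to its pointer and pawl it again

## Task

The empty spring-driven cable reel on the trolley is wound up and held by its ratchet pawl. Press down gently on the thumb screw in the pawl's tail, never with more than about 20 N (a hard stop comes just after the pawl is clear), let the spring turn the drum back until the clamp lug on the ratchet wheel stands behind the pointer, to the nearest tooth, then let go so that the pawl drops fully home and holds the drum there. Do not touch the drum or its wheel, do not shift the pointer, and leave the loose batteries and tools around it where they are.

Things in the scene. Friction and masses are not known exactly. Their poses are not given: they have to be found in the camera images.
- reel: Fixed steel reel stand: base plate 220 x 240 x 12 mm, two grey uprights. Origin: centre of the plate's underside, on the table. x lies along the level axle, which is at y = 0, z = 115 mm; +x is the ratchet-wheel side, away from the robot; y left, z up. The drum's flanges (radius 85 mm) reach z = 200 mm at x = +-41 mm. All other offsets given here are in this frame.
- drum: Drum with its ratchet wheel: 16 teeth (0.393 rad apart), tip radius 70 mm, 14 mm thick. Origin: on the axle in the wheel's mid-plane, x = 69, y = 0, z = 115 mm. A spring turns it back (clockwise seen from +x, i.e. negative turn about its x); a brake holds this to 0.3 to 0.35 rad/s while the pawl is clear. Pawl down, it stops at the next tooth. It cannot be rewound with the pawl.
- pawl: Steel rocker, 128 mm long along y, over the wheel's top in its plane. Origin: its pin, x = 69, y = 58, z = 187 mm. It turns about x. The nose, 58 mm to -y of the pin, sits in the teeth; the tail is on the +y side. Seated, its axes match the reel's; tail down 0.14 rad = nose clear of the teeth; hard stop at 0.17 rad. Let go, a spring drops it back in about 0.1 s.
- lug_end (a point): Outer end of the clamp lug, an aluminium bar 34 mm long, 12 mm wide, 8 mm proud, radial on the wheel's +x face; this point is 60 mm from the axle and turns with the drum. At an angle a clockwise from the top (seen from +x) it is at y = 60 sin a, z = 115 + 60 cos a mm. At the start a is about -1.9 rad.
- pointer_mark (a point): Point on the pointer, 60 mm from the axle, where the lug's end passes; y and z from its angle as for lug_end. The pointer is an aluminium hand, 7 mm wide, reaching 90 mm from the axle, in front (+x) of the wheel, stiff on the same axle. It is set 0.75 to 2.25 rad clockwise of the lug's start. At the nearest tooth the lug's end is within 13 mm (0.2 rad) of it; within 18 mm counts.
- pointer: The pointer hand; origin on the axle at x = 88, z = 115 mm, the hand along its own z. Do not shift it.
- battery_a: Loose black tool battery, 110 x 72 x 58 mm, origin under its centre. Leave alone.
- battery_b: Loose black tool battery, 110 x 72 x 58 mm, origin under its centre. Leave alone.
- spanner: Loose steel spanner, 180 mm long, lying on the table. Leave alone.
- screwdriver: Loose screwdriver, 200 mm long, lying on the table. Leave alone.
- pawl_tail (a point): Top of the pawl's bar, 70 mm from its pin; seated at x = 69, y = 128, z = 191 mm. Here a thumb screw (round flat head, 26 mm across, 6 mm thick) stands on the bar: press on its head, free above. Its height is set anew each time and is not measured: top 9 to 27 mm above this point.
- pawl_nose (a point): Lower edge of the pawl's nose, seated at x = 69, y = 2, z = 177 mm. From where the screw head is first touched, about 9.5 mm straight down frees the nose; the hard stop is at about 12 mm. The push is 2 to 5 N on touching, up to about 10 N under the loaded tooth, drops to 3 to 5 N as the nose comes clear, then climbs steeply (6 N or more per mm) on the stop.

How it is judged:
On the way, in this order (a step that is already met when the one before it is completed fails the run):
1. the pawl is lifted clear of the teeth (angle between the z axis of pawl and the z axis of reel, either way round above 0.12 rad), for 0.1 s.
2. the drum has turned back until the lug stands at the pointer (distance between lug_end and pointer_mark below 0.018 m), for 0.2 s.
At the end, for the whole second after the job is handed in: The lug's end is within 18 mm (0.30 rad) of the pointer mark, the pawl is home in the teeth (within 0.06 rad of its seated angle) and the drum stands still (distance between lug_end and pointer_mark below 0.018 m and angle between the z axis of pawl and the z axis of reel, either way round below 0.06 rad and angular speed of drum below 0.03 rad/s); the robot touches nothing.
It fails at once if the pawl was pressed with more than 20 N (contact force between any of the fingers, the arm and pawl above 20 N).
It fails at once if the drum or its wheel was touched (contact force between any of the fingers, the arm and drum above 1 N).
It fails at once if the pointer was shifted (contact force between any of the fingers, the arm and pointer above 3 N).
It fails at once if a loose thing was pushed out of place (distance of any of battery_a, battery_b, spanner, screwdriver from where it was at the start of the episode above 0.02 m).
It also fails if it takes over 51 s, if anything falls off the work surface, if the arm or the gripper's body presses on something with over 40 N, if the wrist force passes 120 N, or if a joint passes its speed limit or range.

## Robot

A 6-joint arm with a two-finger parallel gripper is mounted at the origin on the work surface. World frame = base frame: x ahead of the robot, y to its left, z up, the work surface at z = 0. Lengths are in m, angles in rad, forces in N, time in s.
With the tool pointing down it reaches from about 0.25 to 0.725 m from the base axis. Payload 9.7 kg.
Tool frame: the origin (TCP) lies at the very end of the fingers, on their centre line; the grasp point (between the pads) lies 19 mm behind it (robot.grasp_offset is the distance from the TCP to the grasp point, in m); x points along the fingers, y is the direction in which the jaws open and shut, and the axes are right-handed (so a half turn about x gives the same grasp; the last joint's range is limited). The gripper opens to 85 mm and grips with 20 to 120 N. Pads are 22 mm wide; open, the fingers measure 114 mm over their backs; the gripper's body (76 mm by 85 mm) begins 54 mm behind the grasp point. The pads swing forward as they close: fully open they stand 13 mm farther back than shut.
Start: joints at [-1.227, 0.087, 0.176, 1.66, 0, 1.571], TCP at [0.185, -0.518, 0.231] pointing down, gripper open.
Joint ranges: [-3.13, 3.13], [-0.85, 1.81], [-1.15, 1.24], [-2.2, 2.28], [-1.44, 1.52], [-3.14, 3.14]. Speed limits (rad/s): [2.22, 2.22, 2.57, 3.14, 3.14, 3.14].

## Interface

Orientations are given as a unit quaternion [w, x, y, z].
In Python, from bench import telemetry, viewer, robot, find_in, pinpoint gives the robot as it stands.
- The arm moves only by the shell command python3 -m inch 'ROWS' [FORCE]. ROWS is JSON, a list of rows, each a list of 3 entries, a list of its own where there are three numbers: the shift along the tool's x, y, z in mm, then the turn about the tool's x in rad, then the finger opening in mm, from 0 to 85.4. In form: [[[tx, ty, tz], spin, gripper], ...]. A call has 1 to 20 rows; each row is the pose to reach, as a shift and turn from the pose commanded when the call began, along the tool's axes at that moment; what a row does not reach only later rows make up. A row lasts 1/12 s, in which the tool goes at most 41.7 mm and 7.16 degrees, less where a joint would pass 70% of its speed; a pose out of reach is approached as far as the arm can. A call with a gripper value outside its range is refused whole. The fingers move at their own pace and stop on an object; FORCE is the grip in N (left out, the last holds). Time passes only in rows, so rows that repeat a pose let the fingers close. It gives the time, the measured TCP pose, the force and the opening at its end, in the units of the state.
- telemetry.get_obs(): the state, without advancing time (a new reading comes with each control period).
- viewer.snapshot(name): name is "side" or "top"; returns a dict with "img" (420x560x3 uint8, blue, green, red), "depth" (420x560 float32, m along the optical axis (not along the pixel's ray), 0 where there is no reading), "camera_matrix" (3x3 intrinsics, pixels), "origin" and "attitude" of the camera in the world. Camera axes: x right, y down, z forward; pixel columns grow to the right and rows downward; lengths in m; the calibration is good to about 2 mm. A picture is of the moment at which its call begins.
- robot.hand_in(): hands the job in, once; it reports no verdict.
Trained networks look in a picture, given as the dict that the camera call returned (one of the last four; its "shot" number tells which), for a name from the list of things; names that differ only in an ending like _2 or _b are one class to them, and where a whole thing is asked for, a point or a joint stands for the part that bears it (a point fixed in the world has none). Each returns a list of dicts, best first, with "confidence" (0 to 1); they miss things now and then, are a little off and sometimes report something else, mostly with a low value. They report only what shows in the picture. A call takes as long as a camera call.
- find_in(picture, target): "xyz" ([x, y, z] in m, in world coordinates, good to about 4 mm: the middle of the surface that is visible of it).
- pinpoint(picture, target): "xyz" ([x, y, z] in m, in world coordinates, good to about 4 mm: a listed point, or the origin of a listed thing).
The state is a dict: "t": time; "q": joint angles; "qd": joint speeds; "joint_efforts": joint torques, N m; "eef_pos": TCP position; "tool_rot": TCP orientation; "force": force on the tool from outside, world axes, zero at the start; "ft_torque": the same for the moment, N m; "opening": finger opening in m.
Only numpy, scipy, OpenCV 4.12 (cv2) and the standard library are available. Lean on these libraries where they do the work, as an engineer would, in place of code of your own. Each camera call takes 0.05 s, during which the arm holds its last target. There are 200 camera calls.

## Working session

There is one attempt and no reset: what is moved stays moved. The work goes in short steps, Python scripts to look and compute and a shell command to move; the robot and the scene stay as the last step left them, time stands still between calls to the robot, and variables do not carry over. Pictures are saved under pics/ and viewed, about 8 in all and at most 12, crops included, and the job is handed in when it is done.

```bash
mkdir -p pics; cat > h.py <<'E'
from bench import telemetry, viewer, robot, find_in, pinpoint
import numpy as np, cv2
from scipy.spatial.transform import Rotation as R
def rot(q): return R.from_quat([q[1],q[2],q[3],q[0]]).as_matrix()
def cloud(p):
    K=np.array(p["camera_matrix"]); d=p["depth"]; v,u=np.indices(d.shape)
    c=np.stack([(u-K[0,2])/K[0,0]*d,(v-K[1,2])/K[1,1]*d,d],-1)
    A=np.array(p["attitude"]); A=rot(A) if A.size==4 else A
    return c@A.T+np.array(p["origin"])
E
python3 - <<'E'
from h import *
np.set_printoptions(precision=4,suppress=True)
o=telemetry.get_obs(); print(o['t'],o['eef_pos'],rot(o['tool_rot']),o['force'])
ims=[]
for n in("side","top"):
    p=viewer.snapshot(n); print(n,p["origin"],p["attitude"],p["camera_matrix"][0]); cv2.imwrite(f"pics/{n}0.png",p["img"])
    np.savez(n+"0.npz",c=cloud(p),img=p["img"])
    for t in["reel","drum","pawl","pawl_tail","pawl_nose","lug_end","pointer_mark","pointer"]:
        r=pinpoint(p,t); print(t,[(np.round(x["xyz"],4),round(x["confidence"],2)) for x in r[:2]])
    for t in ["battery_a","spanner","screwdriver"]: print(t,[(np.round(x["xyz"],3),round(x["confidence"],2)) for x in find_in(p,t)[:3]])
E
```

```text
0.0 [ 0.1853 -0.5176  0.2306] [[-0.0005  0.3371 -0.9415]
 [ 0.0013 -0.9415 -0.3371]
 [-1.     -0.0014 -0.    ]] [-0.4157 -0.0953  0.3478]
side [0.4135 0.6522 0.8444] [ 0.0488 -0.0979  0.9203 -0.3756] [414.0462   0.     285.0797]
reel [(array([ 0.4455, -0.0249,  0.0004]), 0.58)]
drum [(array([ 0.5141, -0.0303,  0.112 ]), 0.64)]
pawl [(array([0.5095, 0.032 , 0.1864]), 0.65)]
pawl_tail [(array([0.5071, 0.0986, 0.1937]), 0.59)]
pawl_nose [(array([ 0.5097, -0.028 ,  0.1777]), 0.7), (array([0.5066, 0.0966, 0.1912]), 0.24)]
lug_end [(array([ 0.5269, -0.0828,  0.1009]), 0.61)]
pointer_mark [(array([ 0.5236, -0.0247,  0.1724]), 0.56)]
pointer [(array([ 0.5273, -0.0267,  0.1141]), 0.53)]
battery_a [(array([0.437, 0.223, 0.044]), 0.75), (array([ 0.652, -0.151,  0.042]), 0.68)]
spanner [(array([0.62 , 0.046, 0.005]), 0.76)]
screwdriver [(array([ 0.363, -0.225,  0.019]), 0.53), (array([ 0.65 , -0.152,  0.043]), 0.48)]
top [ 0.3112 -0.0434  1.3947] [-0.0738  0.7392 -0.6659  0.0693] [523.7827   0.     284.4879]
reel [(array([ 0.4403, -0.0274,  0.0011]), 0.75), (array([ 0.5105, -0.0244,  0.175 ]), 0.64)]
drum [(array([ 0.508 , -0.0261,  0.1154]), 0.56), (array([0.5118, 0.031 , 0.1903]), 0.55)]
pawl [(array([0.5131, 0.0288, 0.1889]), 0.78)]
pawl_tail [(array([0.5098, 0.1033, 0.1896]), 0.64)]
pawl_nose [(array([ 0.5106, -0.0225,  0.1771]), 0.57)]
lug_end [(array([ 0.5182, -0.0805,  0.0981]), 0.58)]
pointer_mark [(array([ 0.5255, -0.0255,  0.1742]), 0.5)]
pointer [(array([ 0.5282, -0.0254,  0.1171]), 0.46), (array([0.5136, 0.0307, 0.1896]), 0.3)]
battery_a [(array([0.433, 0.203, 0.046]), 0.82), (array([ 0.44 , -0.024,  0.011]), 0.61), (array([ 0.653, -0.173,  0.045]), 0.59)]
spanner [(array([0.624, 0.039, 0.004]), 0.93), (array([ 0.459, -0.03 ,  0.149]), 0.18)]
screwdriver [(array([ 0.373, -0.236,  0.02 ]), 0.75)]
```

```bash
ls pics
```

```text
side0.png
top0.png
```

View pics/side0.png

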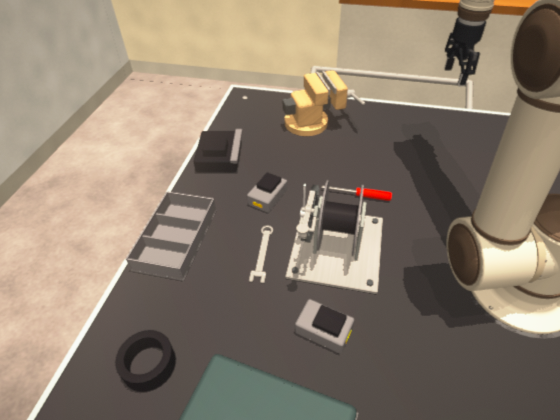

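View pics/top0.png

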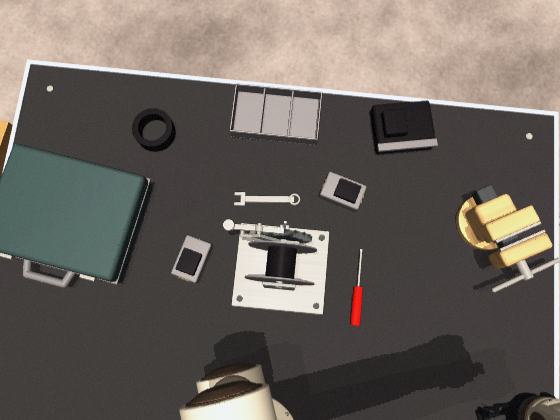

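```bash
python3 - <<'E'
from h import *
for n in("side","top"):
    c=np.load(n+"0.npz")["c"]
    m=(abs(c[...,0]-.509)<.025)&(abs(c[...,1]-.10)<.025)&(c[...,2]>.15)
    v,u=np.where(m); q=c[m]
    print(n,len(q),u.min(),u.max(),v.min(),v.max(),np.histogram(q[:,2],bins=np.arange(.15,.24,.003)))
    t=q[q[:,2]>np.percentile(q[:,2],97)-.004]; print(t.mean(0),t.min(0),t.max(0),len(t))
    # lug and pointer areas
E
```

```text
side 172 297 313 223 240 (array([ 0,  0,  0,  0,  0,  2,  8,  4,  3,  0,  3,  7, 13, 21,  0,  1,  5,
       17, 73, 15,  0,  0,  0,  0,  0,  0,  0,  0,  0]), array([0.15 , 0.153, 0.156, 0.159, 0.162, 0.165, 0.168, 0.171, 0.174,
       0.177, 0.18 , 0.183, 0.186, 0.189, 0.192, 0.195, 0.198, 0.201,
       0.204, 0.207, 0.21 , 0.213, 0.216, 0.219, 0.222, 0.225, 0.228,
       0.231, 0.234, 0.237]))
[0.50969426 0.10384301 0.20592956] [0.49746391 0.09044909 0.20369157] [0.52161528 0.11628961 0.2090296 ] 92
top 144 223 241 219 236 (array([ 0,  0,  0,  0,  0,  0,  2,  3,  0,  0,  1,  3,  2, 19, 12,  4,  1,
        9, 33, 45, 10,  0,  0,  0,  0,  0,  0,  0,  0]), array([0.15 , 0.153, 0.156, 0.159, 0.162, 0.165, 0.168, 0.171, 0.174,
       0.177, 0.18 , 0.183, 0.186, 0.189, 0.192, 0.195, 0.198, 0.201,
       0.204, 0.207, 0.21 , 0.213, 0.216, 0.219, 0.222, 0.225, 0.228,
       0.231, 0.234, 0.237]))
[0.50856468 0.1033487  0.20876674] [0.49721481 0.09071146 0.20692208] [0.51966126 0.11467786 0.21271057] 56
```

Side picture: the reel is at about (335,240), the thumb screw at (303,232) and the pointer looks upright near (305,195). In the top picture the screw head is at (229,225). Its top is at about z 0.207, at (0.509, 0.1035). I'll move above it at z 0.30 with the fingers shut.

```bash
python3 -m inch '[[[-35,0,0],0,0],[[-70,0,0],0,0],[[-70,-476,-514],-1.43,0],[[-70,-476,-514],-1.43,0],[[-70,-476,-514],-1.43,0],[[-70,-476,-514],-1.43,0],[[-70,-476,-514],-1.43,0],[[-70,-476,-514],-1.43,0],[[-70,-476,-514],-1.43,0],[[-70,-476,-514],-1.43,0],[[-70,-476,-514],-1.43,0],[[-70,-476,-514],-1.43,0],[[-70,-476,-514],-1.43,0],[[-70,-476,-514],-1.43,0],[[-70,-476,-514],-1.43,0],[[-70,-476,-514],-1.43,0],[[-70,-476,-514],-1.43,0],[[-70,-476,-514],-1.43,0],[[-70,-476,-514],-1.43,0],[[-70,-476,-514],-1.43,0]]' 20
python3 - <<'E'
from h import *
np.set_printoptions(precision=4,suppress=True)
o=telemetry.get_obs(); print(o['t'],o['eef_pos'],rot(o['tool_rot']),o['force'],o['q'])
for n in("side","top"):
    p=viewer.snapshot(n); np.savez(n+"1.npz",c=cloud(p),img=p["img"])
    for t in["drum","pawl","lug_end","pointer_mark","pointer"]:
        r=pinpoint(p,t); print(n,t,[(np.round(x["xyz"],4),round(x["confidence"],2)) for x in r[:2]])
    if n=="side": im=p["img"][165:265,255:375]; a=cv2.resize(im,None,fx=4,fy=4,interpolation=2)
    else: b=cv2.resize(p["img"][200:300,210:300],None,fx=4,fy=4,interpolation=2)
cv2.imwrite("pics/c1.png",np.hstack([a,b])[:, :800])
E
```

```text
t: 2.87
eef_pos: [0.5106, 0.1082, 0.2995]
tool_rot: [0.548, 0.445, 0.55, -0.446]
force: [0.9, -0.4, 0.3]
opening: 0.0002
2.8667 [0.5106 0.1082 0.2995] [[-0.0016  0.9786  0.2057]
 [ 0.0008  0.2057 -0.9786]
 [-1.     -0.0015 -0.0011]] [ 0.9213 -0.4384  0.2797] [0.2083 0.0583 0.2802 1.7942 0.0011 1.5719]
side drum [(array([ 0.5144, -0.0292,  0.1114]), 0.56)]
side pawl [(array([0.5111, 0.0326, 0.1875]), 0.73)]
side lug_end [(array([ 0.5234, -0.0843,  0.0971]), 0.75)]
side pointer_mark []
side pointer [(array([ 0.5282, -0.0281,  0.1117]), 0.6)]
top drum [(array([ 0.5073, -0.0271,  0.115 ]), 0.78)]
top pawl [(array([0.5117, 0.0329, 0.1894]), 0.67)]
top lug_end [(array([ 0.5207, -0.0804,  0.1006]), 0.72)]
top pointer_mark [(array([ 0.5235, -0.0251,  0.1775]), 0.4)]
top pointer [(array([ 0.5272, -0.0258,  0.1148]), 0.52)]
```

View pics/c1.png

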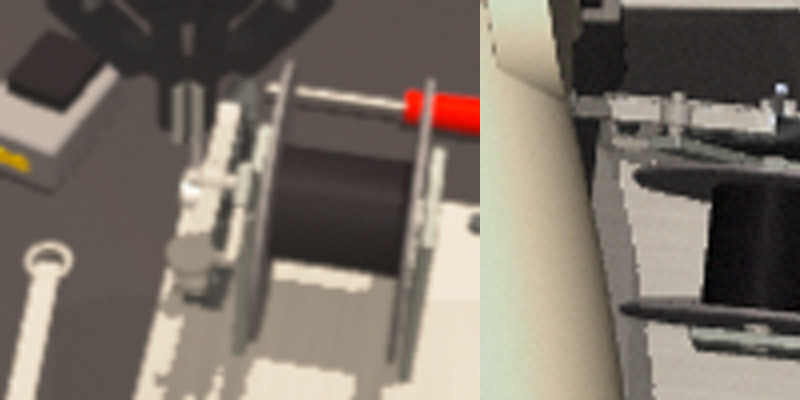

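The pointer is upright at about +0.04 rad and the lug is at about -1.86 rad. That makes the gap about 1.9 rad, or 5 teeth (4.8). Next I'll centre over the screw and descend.

```bash
python3 -m inch '[[[20,-2.4,4.3],0,0],[[45,-2.4,4.3],0,0],[[68,-2.4,4.3],0,0],[[77,-2.4,4.3],0,0],[[77,-2.4,4.3],0,0],[[77,-2.4,4.3],0,0]]'; python3 -m inch '[[[2,0,0],0,0],[[4,0,0],0,0],[[6,0,0],0,0],[[8,0,0],0,0],[[8,0,0],0,0]]'
```

```text
t: 3.97
eef_pos: [0.5073, 0.0988, 0.2249]
tool_rot: [0.548, 0.447, 0.548, -0.447]
force: [-0.0, 0.6, -0.2]
opening: -0.0
t: 4.38
eef_pos: [0.5074, 0.0989, 0.2161]
tool_rot: [0.548, 0.447, 0.548, -0.447]
force: [-0.2, -0.6, -0.5]
opening: 0.0002
```

```bash
python3 -m inch '[[[0,2.4,-4.3],0,0],[[1,2.4,-4.3],0,0],[[2,2.4,-4.3],0,0],[[3,2.4,-4.3],0,0],[[3,2.4,-4.3],0,0]]'; for i in 1; do python3 -m inch '[[[1,0,0],0,0],[[1,0,0],0,0]]'; python3 -m inch '[[[1,0,0],0,0],[[1,0,0],0,0]]';python3 -m inch '[[[1,0,0],0,0],[[1,0,0],0,0]]'; done | grep -v rot
```

```text
t: 4.8
eef_pos: [0.5088, 0.1036, 0.213]
tool_rot: [0.548, 0.447, 0.548, -0.447]
force: [-0.5, 0.1, 0.6]
opening: 0.0002
t: 4.97
eef_pos: [0.5088, 0.1035, 0.2121]
force: [0.3, 0.2, 0.3]
opening: -0.0
t: 5.13
eef_pos: [0.5088, 0.1035, 0.2112]
force: [-0.4, 0.3, 0.2]
opening: -0.0005
t: 5.3
eef_pos: [0.5088, 0.1036, 0.2101]
force: [0.1, 0.5, 0.2]
opening: -0.0
```

```bash
f(){ grep -E "pos|force"; }; python3 -m inch '[[[1,0,0],0,0],[[1,0,0],0,0]]'|f; python3 -m inch '[[[1,0,0],0,0],[[1,0,0],0,0]]'|f;python3 -m inch '[[[1,0,0],0,0],[[1,0,0],0,0]]'|f;python3 -m inch '[[[1,0,0],0,0],[[1,0,0],0,0]]'|f
```

```text
eef_pos: [0.5088, 0.1035, 0.2091]
force: [-0.3, -0.2, 0.4]
eef_pos: [0.5088, 0.1036, 0.2081]
force: [0.7, -0.1, 0.2]
eef_pos: [0.5089, 0.1036, 0.2071]
force: [-0.4, -0.4, 0.2]
eef_pos: [0.5089, 0.1036, 0.2066]
force: [0.1, 0.3, 1.8]
```

Contact is at z ≈ 0.2068, so the pawl should clear at about 0.197 and reach the stop at about 0.195. I'll continue in small steps.

```bash
f(){ grep -E "t:|pos|force"|tr '\n' ' ';echo; }; python3 -m inch '[[[1,0,0],0,0],[[2,0,0],0,0],[[2,0,0],0,0]]'|f; python3 -m inch '[[[1,0,0],0,0],[[2,0,0],0,0],[[2,0,0],0,0]]'|f;python3 -m inch '[[[1,0,0],0,0],[[1,0,0],0,0]]'|f
```

```text
t: 6.22 eef_pos: [0.509, 0.1039, 0.2051] tool_rot: [0.548, 0.447, 0.548, -0.446] force: [-1.9, 1.7, 8.3] 
t: 6.47 eef_pos: [0.509, 0.1043, 0.2034] tool_rot: [0.548, 0.448, 0.548, -0.446] force: [-2.0, 4.6, 8.7] 
t: 6.63 eef_pos: [0.509, 0.1045, 0.2025] tool_rot: [0.548, 0.448, 0.548, -0.446] force: [-2.2, 4.8, 8.6]
```

```bash
f(){ grep -E "t:|pos|force"|grep -v rot|tr '\n' ' ';echo; }; python3 -m inch '[[[1,0,0],0,0],[[2,0,0],0,0],[[2,0,0],0,0]]'|f; python3 -m inch '[[[1,0,0],0,0],[[1,0,0],0,0]]'|f;python3 -m inch '[[[1,0,0],0,0],[[1,0,0],0,0]]'|f
```

```text
t: 6.88 eef_pos: [0.509, 0.1048, 0.2004] force: [-2.4, 6.5, 7.8] 
t: 7.05 eef_pos: [0.509, 0.1049, 0.1995] force: [-1.7, 6.9, 8.3] 
t: 7.22 eef_pos: [0.5091, 0.1048, 0.1984] force: [-1.0, 6.8, 7.3]
```

```bash
f(){ grep -E "t:|pos|force"|grep -v rot|tr '\n' ' ';echo; }; python3 -m inch '[[[0.7,0,0],0,0],[[0.7,0,0],0,0]]'|f; cat > look.py <<'E'
from h import *
import sys
for i in range(int(sys.argv[1])):
    for n in ("top","side"):
        p=viewer.snapshot(n)
        r=pinpoint(p,"lug_end")
        print(n,round(telemetry.get_obs()['t'],2),[(np.round(x["xyz"],3),round(np.arctan2(x["xyz"][1]+.0275,x["xyz"][2]-.115),2),round(x["confidence"],2)) for x in r[:1]])
print(telemetry.get_obs()['force'],telemetry.get_obs()['eef_pos'])
E
python3 look.py 1;  python3 -m inch '[[[0.7,0,0],0,0],[[0.7,0,0],0,0]]'|f; python3 look.py 1
```

```text
t: 7.38 eef_pos: [0.5091, 0.1044, 0.1973] force: [-1.1, 3.1, 3.8] 
top 7.48 [(array([ 0.522, -0.082,  0.104]), np.float64(-1.77), 0.96)]
side 7.58 []
[0.14076759 4.88438856 5.02093771] [0.50905513 0.10389366 0.1968905 ]
t: 7.75 eef_pos: [0.509, 0.1037, 0.1959] force: [1.3, 4.7, 5.0] 
top 7.85 [(array([ 0.52 , -0.084,  0.109]), np.float64(-1.67), 0.97)]
side 7.95 []
[0.53465999 4.77730249 4.68055772] [0.50897682 0.10363786 0.195937  ]
```

Clear: the force dropped and the drum is turning from about t=7.3. Release is due at about t=12.7. I'll hold and keep tracking.

```bash
f(){ grep -E "t:|pos|force"|grep -v rot|tr '\n' ' ';echo; }; sed -i 's/("top","side")/("top",)/' look.py
H='hold'; python3 -m inch '[[[0,0,0],0,0],[[0,0,0],0,0],[[0,0,0],0,0],[[0,0,0],0,0],[[0,0,0],0,0],[[0,0,0],0,0],[[0,0,0],0,0],[[0,0,0],0,0],[[0,0,0],0,0],[[0,0,0],0,0],[[0,0,0],0,0],[[0,0,0],0,0]]'|f; python3 look.py 3; python3 -m inch '[[[0,0,0],0,0],[[0,0,0],0,0],[[0,0,0],0,0],[[0,0,0],0,0],[[0,0,0],0,0],[[0,0,0],0,0],[[0,0,0],0,0],[[0,0,0],0,0]]'|f;  python3 look.py 3
```

```text
t: 8.95 eef_pos: [0.5089, 0.1036, 0.1959] force: [2.4, 4.1, 4.2] 
top 9.05 [(array([ 0.52 , -0.082,  0.131]), np.float64(-1.29), 0.92)]
top 9.15 [(array([ 0.522, -0.082,  0.132]), np.float64(-1.26), 0.7)]
top 9.25 [(array([ 0.517, -0.082,  0.133]), np.float64(-1.24), 0.89)]
[1.72837209 3.9754396  3.77987842] [0.50889076 0.10354379 0.1958789 ]
t: 9.92 eef_pos: [0.5089, 0.1036, 0.1959] force: [2.3, 3.7, 4.1] 
top 10.02 [(array([ 0.522, -0.076,  0.148]), np.float64(-0.97), 0.9)]
top 10.12 [(array([ 0.522, -0.077,  0.15 ]), np.float64(-0.95), 0.65)]
top 10.22 [(array([ 0.523, -0.073,  0.152]), np.float64(-0.88), 0.66)]
[2.09329382 3.36984299 4.85447421] [0.5088727  0.10358681 0.19589531]
```

```bash
f(){ grep -E "t:|pos|force"|grep -v rot|tr '\n' ' ';echo; }; python3 -m inch '[[[0,0,0],0,0],[[0,0,0],0,0],[[0,0,0],0,0],[[0,0,0],0,0],[[0,0,0],0,0],[[0,0,0],0,0],[[0,0,0],0,0],[[0,0,0],0,0],[[0,0,0],0,0],[[0,0,0],0,0],[[0,0,0],0,0],[[0,0,0],0,0]]'|f; python3 look.py 4; python3 - <<'E'
from h import *
p=viewer.snapshot("top"); print([(x["xyz"],x["confidence"]) for x in pinpoint(p,"pointer_mark")])
E
```

```text
t: 11.22 eef_pos: [0.5089, 0.1036, 0.1959] force: [2.2, 3.9, 4.5] 
top 11.32 [(array([ 0.519, -0.056,  0.171]), np.float64(-0.48), 0.94)]
top 11.42 [(array([ 0.521, -0.058,  0.172]), np.float64(-0.49), 0.98)]
top 11.52 []
top 11.62 [(array([ 0.522, -0.052,  0.169]), np.float64(-0.42), 0.65)]
[1.70938728 3.76958995 4.37616266] [0.5088713  0.10359535 0.195907  ]
[([0.5258, -0.0221, 0.1755], 0.6)]
```

At t=11.72 the lug is at about -0.34 rad. Tooth 5 is at about +0.10 and I should release at about -0.1: hold 8 more rows, then lift.

```bash
python3 -m inch '[[[0,0,0],0,0],[[0,0,0],0,0],[[0,0,0],0,0],[[0,0,0],0,0],[[0,0,0],0,0],[[0,0,0],0,0],[[0,0,0],0,0],[[0,0,0],0,0],[[-30,0,0],0,0],[[-60,0,0],0,0],[[-90,0,0],0,0],[[-100,0,0],0,0],[[-100,0,0],0,0],[[-100,0,0],0,0],[[-100,0,0],0,0],[[-100,0,0],0,0],[[-100,0,0],0,0],[[-100,0,0],0,0],[[-100,0,0],0,0]]'
python3 look.py 4; python3 - <<'E'
from h import *
for n in("top","side"):
    p=viewer.snapshot(n)
    for t in["lug_end","pointer_mark","pawl_nose","pawl_tail"]: print(n,t,[(np.round(x["xyz"],4),round(x["confidence"],2)) for x in pinpoint(p,t)[:1]])
    if n=="side": a=cv2.resize(p["img"][165:265,255:355],None,fx=4,fy=4,interpolation=2)
    else: b=cv2.resize(p["img"][200:300,210:310],None,fx=4,fy=4,interpolation=2)
cv2.imwrite("pics/c2.png",np.hstack([a,b]))
E
```

```text
t: 13.3
eef_pos: [0.5087, 0.1035, 0.2954]
tool_rot: [0.548, 0.447, 0.548, -0.447]
force: [-0.3, -0.6, -0.7]
opening: -0.0002
top 13.4 [(array([ 0.521, -0.023,  0.18 ]), np.float64(0.07), 0.8)]
top 13.5 [(array([ 0.52 , -0.021,  0.179]), np.float64(0.1), 0.69)]
top 13.6 [(array([ 0.522, -0.022,  0.176]), np.float64(0.09), 0.63)]
top 13.7 [(array([ 0.522, -0.021,  0.18 ]), np.float64(0.1), 0.68)]
[0.14790428 0.48263605 0.15597078] [0.50888    0.10361952 0.29592363]
top lug_end [(array([ 0.522 , -0.0237,  0.1773]), 0.86)]
top pointer_mark [(array([ 0.5282, -0.0234,  0.1749]), 0.54)]
top pawl_nose [(array([ 0.5089, -0.0246,  0.1777]), 0.51)]
top pawl_tail [(array([0.508 , 0.1064, 0.1882]), 0.49)]
side lug_end [(array([ 0.5253, -0.0243,  0.1748]), 0.89)]
side pointer_mark [(array([ 0.5135, -0.031 ,  0.1117]), 0.31)]
side pawl_nose [(array([ 0.51  , -0.0274,  0.1776]), 0.8)]
side pawl_tail [(array([0.5088, 0.0993, 0.1909]), 0.78)]
```

View pics/c2.png

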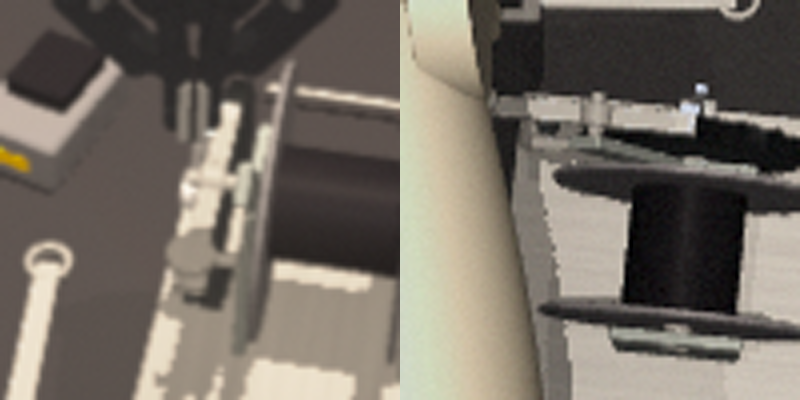

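The lug, at (690,105) in the top crop, now stands right behind the pointer tip at (700,92). The screw head in the side crop is back where it was, at (190,250). I'll check the head height against the start, then hand in.

```bash
python3 - <<'E'
from h import *
p=viewer.snapshot("side"); c=cloud(p); c0=np.load("side0.npz")["c"]
for k in(c0,c):
    m=(abs(k[...,0]-.509)<.01)&(abs(k[...,1]-.1035)<.01)&(k[...,2]>.2)&(k[...,2]<.22); print(np.median(k[m][:,2]),m.sum())
for n in("side",): print([np.round(x["xyz"],3) for t in["battery_a","spanner","screwdriver"] for x in find_in(p,t)[:2]])
print(robot.hand_in())
E
```

```text
0.20589084678041658 75
0.2057783734228888 76
[array([ 0.651, -0.149,  0.043]), array([0.435, 0.223, 0.043]), array([0.621, 0.047, 0.003]), array([ 0.366, -0.222,  0.018])]
the job is handed in; nothing more can be done
None
```

I pressed the thumb screw down with shut fingers and held it while the spring turned the drum back 5 teeth. I then let go and lifted clear, and handed the job in at about t = 14 s. The highest reading at the end of any press move was about 11 N, sideways friction included; forces between readings were not seen.

Last checks before hand-in:
- **Lug and pointer:** the lug stood still over about 0.4 s at about +0.09 rad. The pointer is at about +0.05 rad, so the lug's end is about 2–3 mm from the mark (18 mm allowed).
- **Pawl:** it is home. The screw head is back within 0.2 mm of its starting height, and the nose and tail points are at their seated heights.
- **Loose things:** both batteries, the spanner and the screwdriver are within about 4 mm of where they started, which is the networks' accuracy.
- **Robot:** it was about 90 mm above the screw, touching nothing.

One check disagreed: in the last side picture the network put the pointer mark near the axle, with low confidence (0.31). I discarded it, because the pointer was partly hidden there and the top view and the starting side view agreed with each other.

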